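Lean the drying clock dial to its mark and chock it

ROBOT

A 6-joint arm with a two-finger parallel gripper is mounted at the origin on the work surface. World frame = base frame: x ahead of the robot, y to its left, z up, the work surface at z = 0. Lengths are in m, angles in rad, forces in N, time in s.
With the tool pointing down it reaches from about 0.15 to 0.775 m from the base axis. Payload 6.1 kg.
Tool frame: the origin (TCP) lies at the very end of the fingers, on their centre line; the grasp point (between the pads) lies 19 mm behind it (tcp_to_grasp is the distance from the TCP to the grasp point, in m); z points along the fingers, y is the line along which they close (so a half turn about z gives the same grasp; the last joint's range is limited). The gripper opens to 85 mm and grips with 20 to 120 N. Pads are 22 mm wide; open, the fingers measure 114 mm over their backs; the gripper's body (76 mm by 85 mm) begins 54 mm behind the grasp point. The pads swing forward as they close: fully open they stand 13 mm farther back than shut.
Start: joints at [1.214, 0.126, -0.04, 1.405, 0, 1.571], TCP at [0.183, 0.492, 0.231] pointing down, gripper open.
Joint ranges: [-2.72, 2.72], [-0.95, 1.95], [-1.27, 1.35], [-1.78, 2.02], [-1.46, 1.47], [-3.14, 3.14]. Speed limits (rad/s): [2.39, 2.39, 3.01, 3.14, 3.14, 3.14].

INTERFACE

Orientations are given as a 3x3 rotation matrix whose columns are the frame's x, y, z axes.
In Python, from workcell import * gives the robot as it stands.
- The arm moves only by the tool carry_out, never from a script. Its argument "deltas" is a list of rows, each an object of numbers: "dx", "dy", "dz": the shift along the tool's x, y, z in mm; "yaw": the turn about the tool's z in degrees. In form: [{"dx": .., "dy": .., "dz": .., "yaw": ..}, ...]. A call has 1 to 10 rows; each row is the pose to reach, as a shift and turn from the pose commanded when the call began, along the tool's axes at that moment; what a row does not reach only later rows make up. A row lasts 1/12 s, in which the tool goes at most 41.7 mm and 7.16 degrees, less where a joint would pass 70% of its speed; a pose out of reach is approached as far as the arm can. A call with a gripper value outside its range is refused whole. "fingers" is the finger opening in mm, from 0 to 85.4, set as the call begins (left out, the last holds). The fingers move at their own pace and stop on an object; "squeeze" is the grip in N (left out, the last holds). Time passes only in rows, so rows that repeat a pose let the fingers close. It gives the time, the measured TCP pose, the force, the opening and the grip force at its end, in the units of the state.
- get_obs(): the state, without advancing time (a new reading comes with each control period).
- read_camera(name): name is "scene" or "top" or "wrist"; returns a dict with "pixels" (384x512x3 uint8, blue, green, red), "fovy" (degrees; the focal length in pixels is half the picture's height over the tangent of half this angle, whatever the lens; pixels are square), "cx", "cy" (the principal point, pixels), "k1" (the pictures are not rectified: a ray, as slopes to the right and down, at radius r is drawn at 1 + k1 r^2 times it, then the intrinsics apply), "world_from_camera" (4x4, takes a point from camera to world coordinates). Camera axes: x right, y up, looking along -z (the intrinsics and any distortion apply to the point x, -y, -z); pixel columns grow to the right and rows downward; lengths in m; the calibration is good to about 2 mm. A picture is of the moment at which its call begins. There is no depth.
- finish_job(): hands the job in; it is judged then, once.
The state is a dict: "time": time; "joint_pos": joint angles; "qd": joint speeds; "effort": joint torques, N m; "tcp_pos": TCP position; "orientation": TCP orientation; "wrist_force": force on the tool from outside, world axes, zero at the start; "ft_torque": the same for the moment, N m; "grip_width": finger opening in m; "grasp_force": force on a finger pad.
Only numpy, scipy, OpenCV 4.12 (cv2) and the standard library are available. Lean on these libraries where they do the work, as an engineer would, in place of code of your own. Each camera call takes 0.05 s, during which the arm holds its last target. There are 200 camera calls.

TASK

The freshly lacquered clock dial has slumped on its drying rack: push it by its black foot bar, never touching the panel itself, until the bar lies squarely over the red line on the bench, centred on it, and the dial leans steeper against the rail. Then chock it with the steel block, lying flat with a long side snug against the middle of the foot bar, without shoving the bar off the line, and leave everything else where it is.

Things in the scene. Friction and masses are not known exactly. Their poses are not given: they have to be found in the camera images.
- rack: Fixed rack: a level round steel rail, 16 mm diameter, 240 mm long, its axis 115 mm above the bench, on two dark wooden posts 220 mm apart with feet and braces behind the rail. Origin: on the bench straight under the middle of the rail; x level, square to the rail, away from the dial foot, y along the rail, z up.
- line: Thin red line drawn flat on the bench in front of the rack, parallel to the rail, 300 mm long, 4 mm wide, a small flat red tab at each end; nothing catches on it. Its distance from the rail (57 to 77 mm) sets the lean. Origin: middle of the line on the bench; x level towards the rail, y along the line, z up.
- dial: Loose clock dial, 0.4 kg: white panel on a black round foot bar (24 mm diameter, 150 mm long) along its lower edge. Starts leaning on the rail, 42 degrees above level, bar parallel to the rail, 130 mm from under it; friction holds it wherever the bar is left. Origin: middle of the bar axis, 12 mm above the bench; y along the bar, z up the panel, x out of its back, towards the rail.
- dial_face: The dial's stiff white panel, 150 mm wide, 5 mm thick, up to 194 mm from the bar axis, painted with a blue ring and black batons; fixed to the dial, same origin and axes. Fresh lacquer: the robot may touch only the foot bar. Pushing the bar towards the rail makes the panel slide up over the rail and lean steeper (bar 77 mm from under the rail: 58 degrees above level; 57 mm: 66 degrees).
- foot_left (a point): Point on the foot bar's axis 70 mm from the middle, towards the dial's +y end. Push the bar at or below the height of its axis; pressed near its top it jams against the bench.
- foot_right (a point): Point on the foot bar's axis 70 mm from the middle, towards the dial's -y end.
- block: Loose dark steel bench block, 35 mm (x) by 100 mm (y) by 28 mm high, 0.6 to 0.9 kg, lying flat to the left or right of the dial. Origin: centre of its underside; x square to its long sides, y along it, z up. It can be gripped across the 35 mm or pushed.
- block_mid (a point): Point in the middle of the block, 12 mm above its underside.
- holder: Bystander: round green movement holder, 72 mm diameter, 26 mm high, on the other side of the dial from the block. Origin: centre of underside.
- loupe: Bystander: black eye loupe, 42 mm diameter, 36 mm high, near the robot. Origin: centre of underside.
- oil: Bystander: amber oil bottle, 34 mm diameter, 70 mm high. Origin: centre of underside.
- vial: Bystander: jar with black cap, 38 mm diameter, 60 mm high. Origin: centre of underside.
- pot: Bystander: aluminium pot, 56 mm diameter, 45 mm high. Origin: centre of underside.
- brush: Bystander: bench brush lying flat, about 200 mm long. Origin near its middle, on its underside.
- driver: Bystander: screwdriver lying flat, 150 mm long. Origin near its middle, on its underside.
Mind the look-alikes: they are no part of the job. What is shaped like the block but green, pink or yellow is not meant.

How it is judged:
At the end, for the whole second after the job is handed in: Both foot bar ends on the bench, within 7 mm of the red line; dial leaning on the rail, 19 to 37 degrees off upright; block flat in front of the bar, long side parallel to the line within 0.15 rad, within about 5 mm of the bar and 35 mm of its middle; dial and block at rest (x of foot_left in the frame of line between -0.007 and 0.007 m and height (world z) of each of foot_left, foot_right below 0.017 m and x of foot_right in the frame of line between -0.007 and 0.007 m and angle between dial's own z axis and vertical between 0.32 and 0.66 rad and contact force between dial and rack above 0.05 N and x of block_mid in the frame of dial between -0.031 and 0 m and y of block_mid in the frame of dial between -0.035 and 0.035 m and angle between the x axis of block and the x axis of line, either way round below 0.15 rad and angle between block's own z axis and vertical below 0.1 rad and height (world z) of block below 0.006 m and linear speed of each of dial, block below 0.01 m/s and angular speed of each of dial, block below 0.08 rad/s); the robot touches nothing.
It fails at once if the robot touches the panel (the painted part) of the dial (contact force between any of the fingers, the arm and dial_face above 0.3 N).
It fails at once if a bystander is moved more than 20 mm (distance of any of holder, loupe, oil, vial, pot, brush, driver from where it was at the start of the episode above 0.02 m).
It also fails if it takes over 69 s, if anything falls off the work surface, if the arm or the gripper's body presses on something with over 40 N, if the wrist force passes 120 N, or if a joint passes its speed limit or range.

## Working session

There is one attempt and no reset: what is moved stays moved. The work goes in short steps, Python scripts to look and compute and a tool call to move; the robot and the scene stay as the last step left them, time stands still between calls to the robot, and variables do not carry over. Pictures are saved under pics/ and viewed, at most 10 in all, crops included, and the job is handed in when it is done.

Besides the shell and the picture viewer there is one more tool, called as name(argument=value, ...) on one line, values as JSON. carry_out: Moves the arm, as the interface text tells. Its arguments: {"type":"object","properties":{"deltas":{"type":"array"},"fingers":{"type":"number"},"squeeze":{"type":"number"}},"required":["deltas"]}

```bash
mkdir -p pics
cat > h.py <<'E'
from workcell import *
import numpy as np, cv2
def cam(name):
    return read_camera(name)
def K(c):
    f=c["pixels"].shape[0]/2/np.tan(np.radians(c["fovy"])/2)
    return f
def ray(c,u,v):
    f=K(c); d=np.array([(u-c["cx"])/f,(v-c["cy"])/f]); s=d.copy()
    for _ in range(20): s=d/(1+c["k1"]*(s@s))
    T=np.array(c["world_from_camera"]); r=T[:3,:3]@np.array([s[0],-s[1],-1.]); return T[:3,3],r
def onz(c,u,v,z):
    o,r=ray(c,u,v); return o+r*(z-o[2])/r[2]
def proj(c,p):
    T=np.array(c["world_from_camera"]); q=T[:3,:3].T@(np.array(p)-T[:3,3]); s=np.array([q[0],-q[1]])/-q[2]
    s=s*(1+c["k1"]*(s@s)); return s*K(c)+[c["cx"],c["cy"]]
E
python3 - <<'E'
from h import *
import pickle
o=get_obs(); print(o)
d={}
for n in("scene","top"):
    c=cam(n); d[n]=c; print(n,c["fovy"],c["cx"],c["cy"],c["k1"],np.round(c["world_from_camera"],3).tolist())
    cv2.imwrite(f"pics/{n}0.png",cv2.resize(c["pixels"],(800,600),interpolation=cv2.INTER_CUBIC))
pickle.dump(d,open("c0.pkl","wb"))
E
```

```text
{'time': 0.0, 'joint_pos': array([ 1.21398130e+00,  1.26391729e-01, -4.06211019e-02,  1.40539728e+00,
       -2.34517950e-05,  1.57081097e+00]), 'qd': array([-1.48443214e-03, -3.56016148e-04,  4.80600426e-04,  1.36986072e-03,
        4.77726770e-05,  8.20467725e-04]), 'effort': array([ 2.11684484e-03, -4.35914683e+01,  3.52924776e+01,  1.72441226e-02,
        1.09532307e-04, -3.44855131e-06]), 'tcp_pos': array([0.1832408 , 0.4915442 , 0.23051632]), 'orientation': array([[-9.37008959e-01,  3.49304907e-01, -5.41705480e-04],
       [ 3.49305326e-01,  9.37007725e-01, -1.52032680e-03],
       [-2.34753916e-05, -1.61378044e-03, -9.99998698e-01]]), 'wrist_force': array([-0.6987418 , -0.40919666, -0.7805571 ]), 'ft_torque': array([ 0.00964842,  0.01695758, -0.00547557]), 'grasp_force': 0.0, 'grip_width': 0.08568763325468588}
scene 47.61382657859471 256.6541351443727 195.3472514072102 -0.14602556820890633 [[0.692, -0.437, 0.574, 1.359], [0.722, 0.425, -0.546, -0.82], [-0.005, 0.792, 0.61, 0.941], [0.0, 0.0, 0.0, 1.0]]
top 55.29558968710375 261.82653703034657 192.64711731238367 0.024670510297289748 [[0.008, 0.995, -0.101, 0.416], [-1.0, 0.009, 0.004, -0.022], [0.005, 0.101, 0.995, 1.052], [0.0, 0.0, 0.0, 1.0]]
```

View pics/scene0.png

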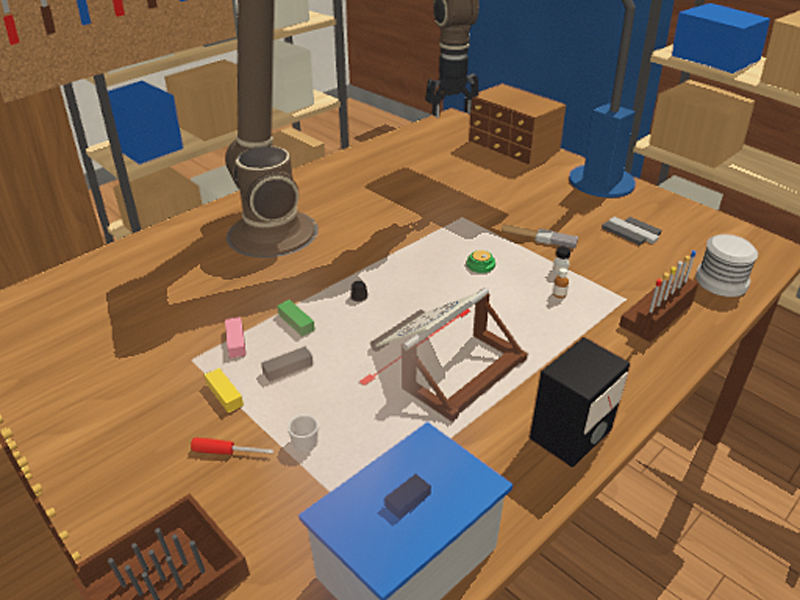

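View pics/top0.png

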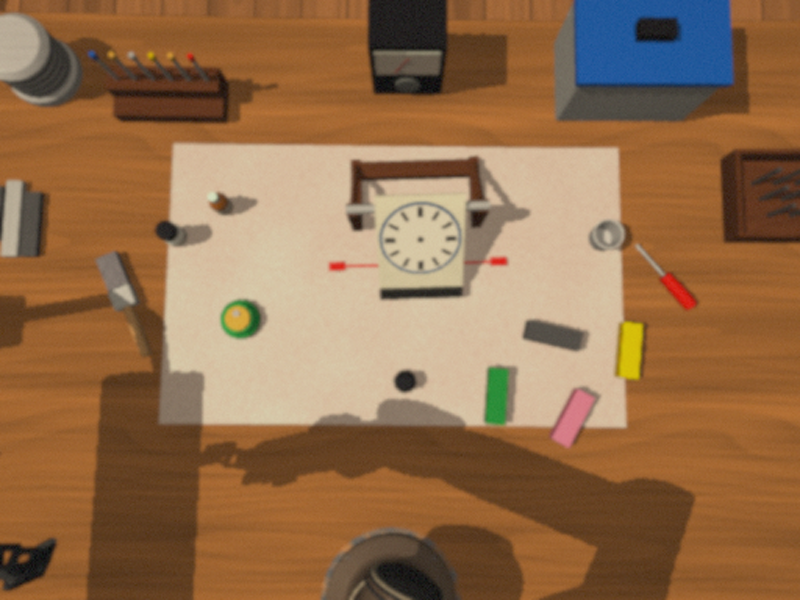

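The scene view shows the dial on the rack, the dark grey block on the near side and the loupe near the robot. In the top view (800x600) the bar is at about (421,294), the red tabs at (337,266) and (499,261), the grey block at (555,335), the loupe at (405,381) and the green holder at (240,319).

```bash
cat > m.py <<'E'
from h import *
def comps(m,amin):
    n,l,s,ce=cv2.connectedComponentsWithStats(m.astype(np.uint8)); return [(s[i],ce[i],l==i) for i in range(1,n) if s[i][4]>=amin]
def measure(c,verbose=True,near=(355,214)):
    im=c["pixels"].astype(int); b,g,r=im[...,0],im[...,1],im[...,2]
    H,W=b.shape; X,Y=np.meshgrid(np.arange(W),np.arange(H)); out={}
    roi=(X>190)&(X<345)&(Y>150)&(Y<185)
    red=(r>120)&(r-g>60)&(r-b>50)&roi
    pts=[onz(c,*p,0)[:2] for p in np.argwhere(red)[:,::-1]]; pts=np.array(pts)
    vx,vy,x0,y0=cv2.fitLine(pts.astype(np.float32),cv2.DIST_HUBER,0,.001,.001).ravel()
    t=(pts-[x0,y0])@[vx,vy]; mid=np.array([x0,y0])+np.array([vx,vy])*(t.max()+t.min())/2
    if vy<0: vx,vy=-vx,-vy
    out["line"]=(mid,np.array([vx,vy]),np.ptp(t))
    return out
def box(c,mask,z):
    cnt=max(cv2.findContours(mask.astype(np.uint8),cv2.RETR_EXTERNAL,cv2.CHAIN_APPROX_NONE)[0],key=cv2.contourArea)[:,0]
    p=np.array([onz(c,*q,z)[:2] for q in cnt]); return cv2.minAreaRect((p*1000).astype(np.float32)),p
E
python3 - <<'E'
from m import *; import pickle
d=pickle.load(open("c0.pkl","rb")); c=d["top"]; print(measure(c))
im=c["pixels"].astype(int); v=im.max(2); X,Y=np.meshgrid(np.arange(512),np.arange(384))
dark=(v<70)
for name,roi,z in(("bar",(X>235)&(X<305)&(Y>178)&(Y<196),.012),("block",(X>328)&(X<380)&(Y>198)&(Y<230),.028),("loupe",(X>245)&(X<270)&(Y>232)&(Y<255),.036)):
    m=(v<90)&roi; rect,p=box(c,m,z); print(name,m.sum(),rect,p.min(0),p.max(0))
# bar front/back edge profile along columns; rail ends
for u in (244,250,270,290,295): print(u,v[180:196,u].tolist())
print(im[205:225,355].tolist()[::3])
for u in (355,):print(v[195:232,u].tolist())
g=(im[...,1]-im[...,2]>40)&(X<180); rect,p=box(c,g,.01);print("holder",rect)
E
```

```text
{'line': (array([ 0.59464294, -0.04029872]), array([-0.04103041,  0.9991579 ], dtype=float32), np.float64(0.33133314976612144))}
bar 263 ((538.8740234375, -47.42010498046875), (14.623700141906738, 145.95159912109375), 2.255315065383911) [ 0.52967594 -0.12019927] [0.5481582  0.02543788]
block 346 ((463.24676513671875, -281.39263916015625), (95.48754119873047, 29.014419555664062), 77.46685028076172) [ 0.44133211 -0.32761858] [ 0.4826114  -0.23293367]
loupe 128 ((379.7070617675781, -18.899677276611328), (29.90076446533203, 32.95491027832031), 0.4619147777557373) [ 0.36469189 -0.03542204] [ 0.39472336 -0.00239007]
244 [205, 208, 206, 193, 162, 118, 90, 79, 80, 86, 99, 141, 188, 210, 214, 214]
250 [206, 206, 202, 189, 148, 97, 58, 45, 38, 42, 68, 128, 184, 211, 214, 214]
270 [207, 206, 198, 165, 117, 67, 46, 44, 41, 64, 122, 181, 210, 214, 216, 215]
290 [207, 203, 188, 140, 84, 55, 38, 38, 47, 99, 156, 198, 213, 213, 216, 214]
295 [190, 190, 172, 137, 100, 81, 82, 84, 90, 133, 181, 206, 214, 215, 214, 216]
[[154, 182, 207], [89, 103, 114], [72, 80, 85], [73, 81, 86], [73, 82, 86], [74, 86, 93], [152, 182, 208]]
[214, 215, 214, 214, 216, 215, 213, 214, 214, 213, 207, 187, 149, 114, 91, 84, 85, 85, 83, 86, 84, 84, 86, 85, 84, 93, 131, 185, 208, 214, 215, 215, 214, 214, 213, 214, 215]
holder ((487.72662353515625, 281.6761779785156), (62.56071853637695, 65.27386474609375), 0.501193642616272)
```

Run:
```python
from m import *; import pickle
d=pickle.load(open("c0.pkl","rb")); c=d["top"]; L=measure(c)["line"]; n=np.array([L[1][1],-L[1][0]])
v=c["pixels"].max(2).astype(float)
for u in (248,256,264,272,280,288):
    col=v[:,u]; e=[]
    k=187
    while col[k]<130:k+=1
    e=k-1+(130-col[k-1])/(col[k]-col[k-1])
    p=onz(c,u,e,.010)[:2]; print(u,e,p,"front edge to line",(L[0]-p)@n)
cam0=np.array(c["world_from_camera"])[:3,3]; print(cam0)
for u in(230,234,304,309): print(u,v[124:142,u].astype(int).tolist())
s=d["scene"]
cv2.imwrite("pics/crop.png",np.hstack([cv2.resize(s["pixels"][170:280,225:345],None,fx=3.3,fy=4,interpolation=cv2.INTER_CUBIC)[:430],cv2.resize(c["pixels"][90:205,205:325],None,fx=3.3,fy=4,interpolation=cv2.INTER_CUBIC)[:430]]))
for u,w in((233,134),(307,132)): 
    p=onz(c,u,w,.115)[:2]; print(p,(p-L[0])@n)
```

```text
248 190.88135593220338 [0.52743623 0.01395588] front edge to line 0.06492403553603265
256 190.59016393442624 [ 0.52847412 -0.00889168] front edge to line 0.06482446529117805
264 190.15254237288136 [ 0.52993329 -0.03174544] front edge to line 0.06430421573117685
272 190.1090909090909 [ 0.5302593  -0.05461512] front edge to line 0.06491683425838175
280 189.98245614035088 [ 0.53082442 -0.07748708] front edge to line 0.06529063445877421
288 189.56896551724137 [ 0.53221464 -0.10036066] front edge to line 0.06484010192921343
[ 0.41645884 -0.02173237  1.05155167]
230 [97, 98, 96, 96, 100, 99, 117, 147, 174, 180, 174, 151, 120, 89, 61, 52, 49, 53]
234 [138, 140, 142, 142, 140, 138, 134, 154, 176, 182, 172, 152, 136, 132, 134, 136, 134, 137]
304 [89, 91, 95, 100, 124, 154, 178, 180, 168, 143, 105, 68, 48, 42, 36, 38, 37, 40]
309 [109, 101, 94, 100, 130, 157, 176, 179, 165, 140, 107, 78, 60, 51, 52, 61, 77, 89]
[0.66508809 0.05125457] 0.07414229252747906
[ 0.67222067 -0.14184213] 0.07334602999619416
```

View pics/crop.png

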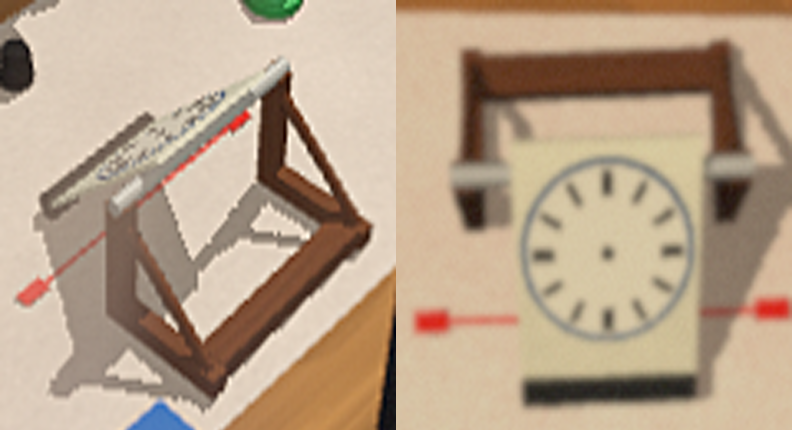

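The crop shows the bar straight in front of the rack and parallel to the line. It needs a push of about 53 mm, and the line sits about 74–77 mm from the rail. I'll spread the fingers along the bar and come in from the front.

carry_out(deltas=[{"dx": -40,"dy": -33,"dz": 0,"yaw": -3},{"dx": -73,"dy": -60,"dz": 0,"yaw": -6},{"dx": -105,"dy": -86,"dz": 0,"yaw": -9},{"dx": -137,"dy": -113,"dz": 0,"yaw": -12},{"dx": -169,"dy": -139,"dz": 0,"yaw": -15},{"dx": -201,"dy": -165,"dz": 0,"yaw": -18},{"dx": -233,"dy": -191,"dz": 0,"yaw": -20},{"dx": -265,"dy": -218,"dz": 0,"yaw": -22.8},{"dx": -297,"dy": -244,"dz": 0,"yaw": -22.8},{"dx": -329,"dy": -270,"dz": 0,"yaw": -22.8}], fingers=45)

```text
time: 0.93
tcp_pos: [0.3931, 0.1297, 0.2312]
orientation: [[-0.999, -0.041, 0.0], [-0.041, 0.999, 0.0], [-0.0, 0.0, -1.0]]
wrist_force: [0.8, 0.6, 1.4]
grip_width: 0.0451
grasp_force: 0.0
```

```bash
cat >> h.py <<'E'
def go(x,y,z,ydir):
    "shift in mm / yaw deg from measured pose; ydir = world angle (deg) of tool y"
    o=get_obs(); R=np.array(o["orientation"]); d=R.T@(np.array([x,y,z])-o["tcp_pos"])*1000
    a=np.degrees(np.arctan2(R[1,1],R[0,1])); w=(ydir-a+90)%180-90
    print("t",round(o["time"],2),"tcp",o["tcp_pos"].round(4),"F",o["wrist_force"].round(1),"w",round(o["grip_width"],4),"gf",round(o["grasp_force"],1),"ydir",a.round(2),"-> d",d.round(1),"yaw",round(-w,2))
E
python3 -c "
from h import *
go(.4975,-.049,.12,92.35)"
```

```text
t 0.93 tcp [0.3931 0.1297 0.2312] F [0.8 0.6 1.4] w 0.0451 gf 0.0 ydir 92.38 -> d [ -96.9 -182.9  111.2] yaw 0.03
```

carry_out(deltas=[{"dx": -18,"dy": -33,"dz": 15},{"dx": -36,"dy": -66,"dz": 35},{"dx": -54,"dy": -100,"dz": 55},{"dx": -72,"dy": -134,"dz": 75},{"dx": -88,"dy": -165,"dz": 95},{"dx": -97,"dy": -183,"dz": 120},{"dx": -97,"dy": -183,"dz": 155},{"dx": -97,"dy": -183,"dz": 185},{"dx": -97,"dy": -183,"dz": 210},{"dx": -97,"dy": -183,"dz": 223}])

```text
invalid input at $.deltas[0]: expected keys dx, dy, dz, yaw
```

Run:
```python
from h import *
go(.4975,-.049,.006,92.35)
for n in("top","scene"):
    c=cam(n); 
    if n=="top": a=c["pixels"][150:250,220:320]
    else: b=c["pixels"][140:260,200:340]
    c0=c
cv2.imwrite("pics/pre.png",np.hstack([cv2.resize(a,(400,400),interpolation=2),cv2.resize(b,(400,400),interpolation=2)]))
```

```text
t 0.93 tcp [0.3931 0.1297 0.2312] F [0.8 0.6 1.4] w 0.0451 gf 0.0 ydir 92.38 -> d [ -96.9 -182.9  225.2] yaw 0.03
```

View pics/pre.png

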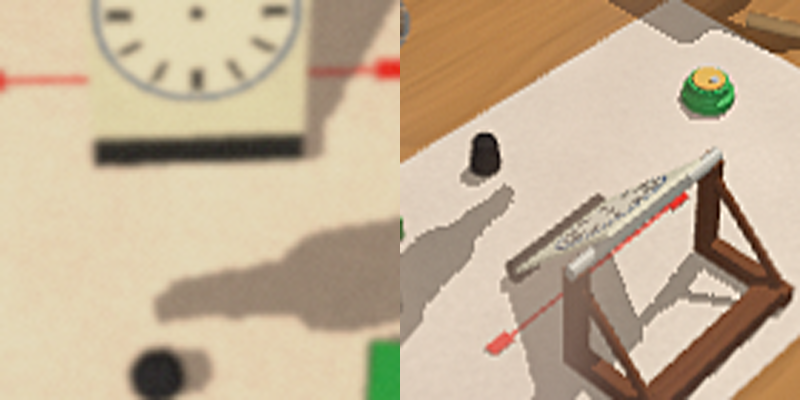

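That call was refused because rows need a yaw key, so nothing moved: both views show the scene unchanged and only the arm's shadow near the loupe. Sending it again.

carry_out(deltas=[{"dx": -18,"dy": -33,"dz": 15,"yaw": 0},{"dx": -36,"dy": -66,"dz": 35,"yaw": 0},{"dx": -54,"dy": -100,"dz": 55,"yaw": 0},{"dx": -72,"dy": -134,"dz": 75,"yaw": 0},{"dx": -88,"dy": -165,"dz": 95,"yaw": 0},{"dx": -97,"dy": -183,"dz": 120,"yaw": 0},{"dx": -97,"dy": -183,"dz": 155,"yaw": 0},{"dx": -97,"dy": -183,"dz": 185,"yaw": 0},{"dx": -97,"dy": -183,"dz": 210,"yaw": 0},{"dx": -97,"dy": -183,"dz": 223,"yaw": 0}])

```text
time: 1.87
tcp_pos: [0.4948, -0.0464, 0.0045]
orientation: [[-0.999, -0.041, -0.005], [-0.041, 0.999, 0.001], [0.005, 0.001, -1.0]]
wrist_force: [-0.7, 0.9, 0.0]
grip_width: 0.0452
grasp_force: 0.0
```

Run:
```python
from h import *
go(.4975,-.049,.006,92.35)
a=cam("top")["pixels"][150:250,220:320]
b=cam("scene")["pixels"][140:260,200:340]
cv2.imwrite("pics/pre2.png",np.hstack([cv2.resize(a,(400,400),interpolation=2),cv2.resize(b,(400,400),interpolation=2)]))
```

```text
t 1.87 tcp [ 0.4948 -0.0464  0.0045] F [-0.7  0.9  0. ] w 0.0452 gf 0.0 ydir 92.37 -> d [-2.6 -2.7 -1.5] yaw 0.02
```

View pics/pre2.png

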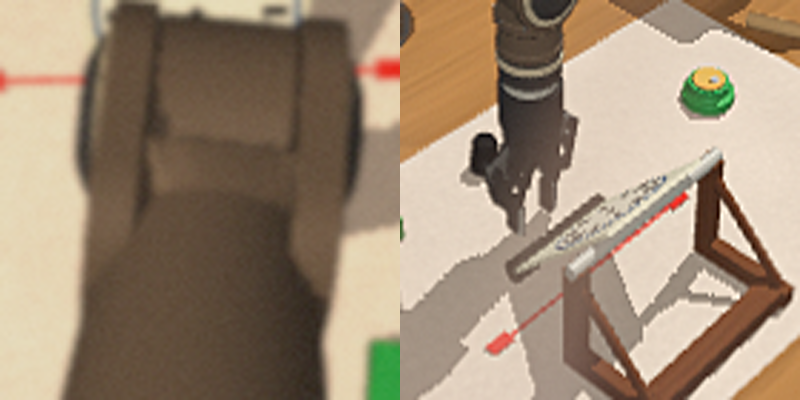

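carry_out(deltas=[{"dx": 0,"dy": 0,"dz": 0,"yaw": 0},{"dx": -4,"dy": 0,"dz": 0,"yaw": 0},{"dx": -8,"dy": 0,"dz": 0,"yaw": 0},{"dx": -12,"dy": 0,"dz": 0,"yaw": 0},{"dx": -15,"dy": 0,"dz": 0,"yaw": 0},{"dx": -17,"dy": 0,"dz": 0,"yaw": 0},{"dx": -19,"dy": 0,"dz": 0,"yaw": 0},{"dx": -21,"dy": 0,"dz": 0,"yaw": 0},{"dx": -23,"dy": 0,"dz": 0,"yaw": 0},{"dx": -24,"dy": 0,"dz": 0,"yaw": 0}])

```text
time: 2.8
tcp_pos: [0.5187, -0.0462, 0.0081]
orientation: [[-0.999, -0.041, -0.005], [-0.041, 0.999, -0.0], [0.005, -0.0, -1.0]]
wrist_force: [-12.8, -0.3, 10.3]
grip_width: 0.0449
grasp_force: 6.4
```

carry_out(deltas=[{"dx": -2,"dy": 0,"dz": 0,"yaw": 0},{"dx": -4,"dy": 0,"dz": 0,"yaw": 0},{"dx": -6,"dy": 0,"dz": 0,"yaw": 0},{"dx": -8,"dy": 0,"dz": 0,"yaw": 0},{"dx": -10,"dy": 0,"dz": 0,"yaw": 0}])

```text
time: 3.22
tcp_pos: [0.5288, -0.0458, 0.0078]
orientation: [[-0.999, -0.041, -0.005], [-0.041, 0.999, -0.0], [0.005, 0.0, -1.0]]
wrist_force: [-7.3, -1.2, 3.2]
grip_width: 0.0449
grasp_force: 3.6
```

carry_out(deltas=[{"dx": -3,"dy": 0,"dz": 0,"yaw": 0},{"dx": -6,"dy": 0,"dz": 0,"yaw": 0},{"dx": -9,"dy": 0,"dz": 0,"yaw": 0},{"dx": -12,"dy": 0,"dz": 0,"yaw": 0},{"dx": -15,"dy": 0,"dz": 0,"yaw": 0},{"dx": -18,"dy": 0,"dz": 0,"yaw": 0},{"dx": -21,"dy": 0,"dz": 0,"yaw": 0},{"dx": -24,"dy": 0,"dz": 0,"yaw": 0},{"dx": -27,"dy": 0,"dz": 0,"yaw": 0},{"dx": -29,"dy": 0,"dz": 0,"yaw": 0}])

```text
time: 4.05
tcp_pos: [0.5606, -0.0445, 0.0083]
orientation: [[-0.999, -0.041, 0.0], [-0.041, 0.999, 0.0], [-0.0, 0.0, -1.0]]
wrist_force: [-3.3, -0.6, -2.1]
grip_width: 0.0451
grasp_force: 1.5
```

carry_out(deltas=[{"dx": -2,"dy": 0,"dz": 0,"yaw": 0},{"dx": -4,"dy": 0,"dz": 0,"yaw": 0},{"dx": -6,"dy": 0,"dz": 0,"yaw": 0},{"dx": -7,"dy": 0,"dz": 0,"yaw": 0},{"dx": -7,"dy": 0,"dz": 0,"yaw": 0}])

```text
time: 4.47
tcp_pos: [0.5676, -0.0443, 0.0084]
orientation: [[-0.999, -0.041, 0.0], [-0.041, 0.999, 0.0], [-0.0, 0.0, -1.0]]
wrist_force: [-2.2, 0.4, -1.5]
grip_width: 0.0451
grasp_force: 1.1
```

Run:
```python
from h import *
go(.44,-.23,.2,92.35)
b=cam("scene")["pixels"][140:260,200:340]
w=cam("wrist")["pixels"]
cv2.imwrite("pics/push.png",np.hstack([cv2.resize(w,(400,400),interpolation=2),cv2.resize(b,(400,400),interpolation=2)]))
```

```text
t 4.47 tcp [ 0.5676 -0.0443  0.0084] F [-2.2  0.4 -1.5] w 0.0451 gf 1.1 ydir 92.36 -> d [ 135.  -180.3 -191.7] yaw 0.01
```

View pics/push.png

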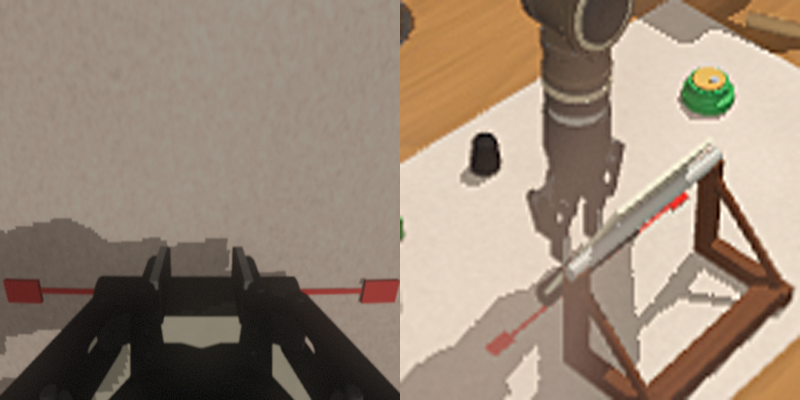

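The wrist view shows the red line emerging on both sides of the bar at about row 291, with the bar between the fingers at about rows 277–312. I'll measure this numerically.

```bash
cat > wr.py <<'E'
from m import *
def wline(c):
    im=c["pixels"].astype(int); b,g,r=im[...,0],im[...,1],im[...,2]
    red=(r>90)&(r-g>50)&(r-b>40); pts=np.array([onz(c,*p,0)[:2] for p in np.argwhere(red)[:,::-1]])
    vx,vy,x0,y0=cv2.fitLine(pts.astype(np.float32),cv2.DIST_HUBER,0,.001,.001).ravel()
    if vy<0: vx,vy=-vx,-vy
    return np.array([x0,y0]),np.array([vx,vy])
E
python3 - <<'E'
from wr import *
c=cam("wrist"); p,d=wline(c); n=np.array([d[1],-d[0]]); print(p,d,np.degrees(np.arctan2(d[1],d[0])))
t=np.array(get_obs()["tcp_pos"][:2]); print("tcp to line",(p-t)@n, np.array(c["world_from_camera"]).round(3).tolist())
v=c["pixels"].max(2)
for u in(220,240,255,270,285): print(u,v[250:312,u].tolist())
for w in (262,266,270): q=onz(c,255,w,.012)[:2]; print(w,q,(p-q)@n)
E
```

```text
[ 0.5948979  -0.03000769] [-0.04225279  0.99910694] 92.42163
tcp to line 0.02787339803467995 [[-0.041, -0.954, -0.297, 0.492], [0.999, -0.04, -0.011, -0.047], [-0.002, -0.297, 0.955, 0.15], [0.0, 0.0, 0.0, 1.0]]
220 [105, 106, 104, 104, 102, 100, 99, 98, 96, 95, 95, 96, 97, 94, 84, 65, 42, 33, 33, 35, 29, 34, 33, 30, 36, 35, 29, 33, 33, 34, 34, 30, 28, 29, 29, 33, 32, 29, 28, 32, 30, 30, 27, 30, 33, 30, 34, 29, 29, 33, 30, 37, 45, 74, 114, 133, 138, 137, 139, 138, 137, 139]
240 [102, 104, 101, 102, 102, 101, 99, 100, 99, 101, 100, 103, 102, 100, 91, 67, 45, 35, 36, 34, 35, 32, 33, 34, 35, 34, 30, 37, 33, 35, 33, 36, 29, 34, 35, 30, 32, 34, 29, 33, 35, 33, 32, 31, 32, 31, 31, 34, 38, 38, 36, 37, 45, 75, 114, 133, 137, 138, 138, 136, 138, 139]
255 [100, 101, 100, 102, 102, 106, 104, 104, 104, 103, 102, 101, 104, 100, 91, 70, 45, 36, 36, 36, 33, 32, 33, 33, 36, 33, 35, 35, 33, 31, 33, 33, 35, 35, 36, 29, 36, 35, 32, 34, 33, 30, 34, 34, 34, 33, 32, 33, 34, 35, 36, 39, 42, 73, 114, 134, 139, 138, 138, 139, 138, 139]
270 [104, 104, 105, 101, 101, 102, 103, 101, 103, 103, 104, 103, 102, 99, 89, 69, 45, 35, 36, 31, 37, 37, 35, 35, 33, 35, 33, 31, 35, 33, 31, 35, 33, 38, 38, 37, 31, 35, 36, 36, 35, 32, 38, 35, 39, 39, 38, 38, 38, 38, 38, 40, 42, 74, 111, 133, 136, 137, 137, 137, 136, 136]
285 [101, 100, 100, 99, 99, 100, 100, 103, 103, 102, 102, 103, 102, 97, 88, 67, 45, 37, 38, 38, 36, 34, 35, 35, 35, 33, 32, 34, 37, 35, 37, 32, 32, 35, 35, 32, 34, 36, 34, 34, 37, 39, 36, 41, 41, 35, 36, 38, 40, 39, 39, 42, 46, 75, 112, 132, 137, 136, 137, 138, 137, 137]
262 [ 0.57411587 -0.04521286] 0.021405952235760924
266 [ 0.5767528  -0.04511034] 0.018767048909841235
270 [ 0.57941856 -0.04500671] 0.01609929299303344
```

All three estimates agree: the bar axis is about 5 mm short of the line and parallel to it. Pushing 5 mm more, then backing off.

carry_out(deltas=[{"dx": -1,"dy": 0,"dz": 0,"yaw": 0},{"dx": -2,"dy": 0,"dz": 0,"yaw": 0},{"dx": -3,"dy": 0,"dz": 0,"yaw": 0},{"dx": -4,"dy": 0,"dz": 0,"yaw": 0},{"dx": -5,"dy": 0,"dz": 0,"yaw": 0},{"dx": -5,"dy": 0,"dz": 0,"yaw": 0},{"dx": -5,"dy": 0,"dz": 0,"yaw": 0}])

```text
time: 5.2
tcp_pos: [0.5723, -0.044, 0.0082]
orientation: [[-0.999, -0.041, 0.0], [-0.041, 0.999, 0.0], [-0.0, 0.0, -1.0]]
wrist_force: [-2.3, -0.1, -1.8]
grip_width: 0.0449
grasp_force: 1.4
```

carry_out(deltas=[{"dx": 2,"dy": 0,"dz": 0,"yaw": 0},{"dx": 8,"dy": 0,"dz": 0,"yaw": 0},{"dx": 20,"dy": 0,"dz": 0,"yaw": 0},{"dx": 35,"dy": 0,"dz": 0,"yaw": 0},{"dx": 50,"dy": 0,"dz": -10,"yaw": 0},{"dx": 60,"dy": 0,"dz": -30,"yaw": 0},{"dx": 70,"dy": 0,"dz": -60,"yaw": 0},{"dx": 75,"dy": 0,"dz": -90,"yaw": 0},{"dx": 75,"dy": 0,"dz": -90,"yaw": 0}])

```text
time: 5.95
tcp_pos: [0.4998, -0.0475, 0.1047]
orientation: [[-0.999, -0.041, 0.01], [-0.041, 0.999, -0.001], [-0.01, -0.001, -1.0]]
wrist_force: [1.6, -0.0, -0.1]
grip_width: 0.0448
grasp_force: 0.0
```

Run:
```python
from wr import *
c=cam("wrist"); cv2.imwrite("pics/w2.png",c["pixels"]); go(.463,-.281,.1,0)
p,d=wline(c); n=np.array([d[1],-d[0]]); print(p,d)
im=c["pixels"].astype(int); v=im.max(2)
C=np.array(c["world_from_camera"])[:3,3]
for y in np.linspace(.01,-.10,6):
    # scan along x at z~5.5 at this y, nearest dark edge
    xs=np.arange(.54,.61,.0005); val=[]
    for x in xs:
        u,w=proj(c,(x,y,.006)); val.append(v[int(round(min(w,383))),int(round(u))] )
    val=np.array(val); k=np.argmax(val<75); x=xs[k]
    # axis from tangent geometry
    th=np.arctan2(C[2]-.012,x+.01-C[0]); nx,nz=-np.sin(th),-np.cos(th)
    q=onz(c,*proj(c,(x,y,.006)),.012+12e-3*nz)[:2]; print(round(y,3),"axis to line mm",((p-q)@n+12e-3*nx)*1000)
```

```text
t 6.0 tcp [ 0.4996 -0.0474  0.1024] F [ 0.6 -0.9 -0.8] w 0.0453 gf 0.0 ydir 92.35 -> d [  46.2 -231.9    2.2] yaw -87.65
[ 0.5948071 -0.0454047] [-0.04025702  0.9991894 ]
0.01 axis to line mm 33.149168797452774
-0.012 axis to line mm 0.03471419920701539
-0.034 axis to line mm -0.07781997307024224
-0.056 axis to line mm -0.19027396508898042
-0.078 axis to line mm -0.3026489069755025
-0.1 axis to line mm 34.08709715183089
```

View pics/w2.png

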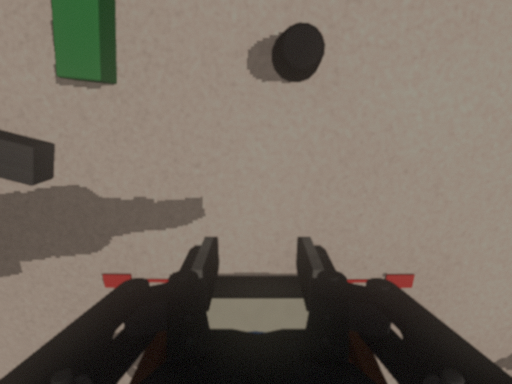

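The wrist view shows the bar lying over the red line (line at about row 281, tabs at columns 117 and 398), and the axis is within about 0.5 mm of the line. Next I'll move above the block and turn to grip it.

carry_out(deltas=[{"dx": 5,"dy": -23,"dz": -8,"yaw": 7},{"dx": 10,"dy": -50,"dz": -16,"yaw": 14},{"dx": 15,"dy": -78,"dz": -24,"yaw": 21},{"dx": 20,"dy": -106,"dz": -32,"yaw": 28},{"dx": 25,"dy": -134,"dz": -38,"yaw": 35},{"dx": 30,"dy": -162,"dz": -38,"yaw": 42},{"dx": 36,"dy": -190,"dz": -38,"yaw": 49},{"dx": 41,"dy": -215,"dz": -38,"yaw": 56},{"dx": 46,"dy": -234,"dz": -38,"yaw": 63},{"dx": 46,"dy": -234,"dz": -38,"yaw": 70}], fingers=65)

```text
time: 6.83
tcp_pos: [0.4604, -0.2861, 0.1353]
orientation: [[-0.371, 0.928, 0.0], [0.928, 0.371, -0.001], [-0.001, -0.0, -1.0]]
wrist_force: [-1.4, 1.6, -0.4]
grip_width: 0.0653
grasp_force: 0.0
```

carry_out(deltas=[{"dx": 0,"dy": 0,"dz": 0,"yaw": 7},{"dx": 0,"dy": 0,"dz": 0,"yaw": 14},{"dx": 0,"dy": 0,"dz": 0,"yaw": 21},{"dx": 0,"dy": 0,"dz": 0,"yaw": 28},{"dx": 0,"dy": 0,"dz": 0,"yaw": 34.9},{"dx": 0,"dy": 0,"dz": 0,"yaw": 34.9},{"dx": 0,"dy": 0,"dz": 0,"yaw": 34.9}])

```text
time: 7.42
tcp_pos: [0.461, -0.2828, 0.1357]
orientation: [[0.214, 0.977, -0.0], [0.977, -0.214, 0.0], [0.0, -0.0, -1.0]]
wrist_force: [0.1, 0.2, -0.0]
grip_width: 0.0652
grasp_force: 0.0
```

Run:
```python
from wr import *
c=cam("wrist"); cv2.imwrite("pics/w3.png",c["pixels"]); go(.463,-.283,.006,-12.5)
print(np.array(c["world_from_camera"]).round(3).tolist(), get_obs()["joint_pos"].round(2))
print([proj(c,(.4635+a*.217*.05+b*.976*.0175,-.284+a*.976*.05-b*.217*.0175,.028)).round(0).tolist() for a,b in((1,1),(1,-1),(-1,-1),(-1,1))])
```

```text
t 7.47 tcp [ 0.4609 -0.2828  0.1358] F [ 0.2 -0.   0.3] w 0.065 gf 0.0 ydir -12.35 -> d [  0.2   2.1 129.8] yaw 0.15
[[0.977, 0.204, 0.064, 0.477], [-0.214, 0.932, 0.292, -0.208], [-0.0, -0.299, 0.954, 0.278], [0.0, 0.0, 0.0, 1.0]] [-0.55  0.17 -0.19  1.2   0.    1.24]
[[280.0, 143.0], [241.0, 143.0], [242.0, 243.0], [277.0, 243.0]]
```

View pics/w3.png

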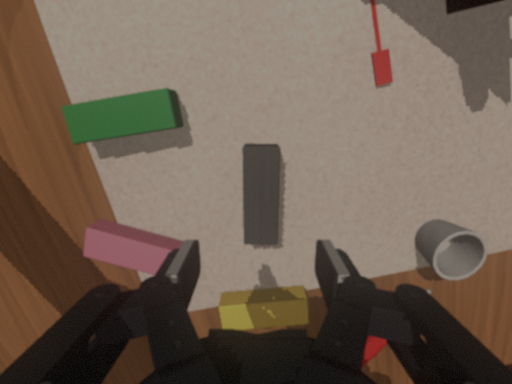

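The wrist view shows the block at columns 243–280, rows 144–245, which matches the predicted corners. Descending to grip.

carry_out(deltas=[{"dx": -0.6,"dy": 2.8,"dz": 25,"yaw": 0},{"dx": -0.6,"dy": 2.8,"dz": 55,"yaw": 0},{"dx": -0.6,"dy": 2.8,"dz": 85,"yaw": 0},{"dx": -0.6,"dy": 2.8,"dz": 108,"yaw": 0},{"dx": -0.6,"dy": 2.8,"dz": 120,"yaw": 0},{"dx": -0.6,"dy": 2.8,"dz": 126,"yaw": 0},{"dx": -0.6,"dy": 2.8,"dz": 129,"yaw": 0},{"dx": -0.6,"dy": 2.8,"dz": 130,"yaw": 0},{"dx": -0.6,"dy": 2.8,"dz": 130,"yaw": 0}])

```text
time: 8.22
tcp_pos: [0.4641, -0.2844, 0.0071]
orientation: [[0.217, 0.976, 0.001], [0.976, -0.217, -0.001], [-0.0, 0.001, -1.0]]
wrist_force: [0.5, 0.2, 0.2]
grip_width: 0.0651
grasp_force: 0.0
```

carry_out(deltas=[{"dx": 0,"dy": 0,"dz": 0,"yaw": 0},{"dx": 0,"dy": 0,"dz": 0,"yaw": 0},{"dx": 0,"dy": 0,"dz": 0,"yaw": 0},{"dx": 0,"dy": 0,"dz": 0,"yaw": 0},{"dx": 0,"dy": 0,"dz": 0,"yaw": 0},{"dx": 0,"dy": 0,"dz": 0,"yaw": 0},{"dx": 0,"dy": 0,"dz": 0,"yaw": 0},{"dx": 0,"dy": 0,"dz": 0,"yaw": 0}], fingers=25, squeeze=60)

```text
time: 8.88
tcp_pos: [0.4642, -0.2844, 0.0075]
orientation: [[0.217, 0.976, 0.002], [0.976, -0.217, -0.001], [-0.001, 0.002, -1.0]]
wrist_force: [0.1, 0.6, 5.6]
grip_width: 0.0336
grasp_force: 63.1
```

```bash
python3 -c "
from h import *
go(.5374,-.0494,.05,2.35)"
```

```text
t 8.88 tcp [ 0.4642 -0.2844  0.0075] F [0.1 0.6 5.6] w 0.0336 gf 63.1 ydir -12.54 -> d [245.3  20.5 -42.6] yaw -14.89
```

carry_out(deltas=[{"dx": 0,"dy": 0,"dz": -5,"yaw": 0},{"dx": 0,"dy": 0,"dz": -15,"yaw": 0},{"dx": 0,"dy": 0,"dz": -30,"yaw": 0},{"dx": 10,"dy": 1,"dz": -43,"yaw": -1},{"dx": 30,"dy": 2,"dz": -43,"yaw": -3},{"dx": 55,"dy": 4,"dz": -43,"yaw": -5},{"dx": 80,"dy": 6,"dz": -43,"yaw": -7},{"dx": 105,"dy": 8,"dz": -43,"yaw": -9},{"dx": 130,"dy": 11,"dz": -43,"yaw": -11},{"dx": 150,"dy": 13,"dz": -43,"yaw": -13}])

```text
time: 9.72
tcp_pos: [0.5084, -0.1386, 0.0491]
orientation: [[-0.01, 1.0, -0.001], [1.0, 0.01, 0.001], [0.001, -0.001, -1.0]]
wrist_force: [0.2, -0.0, -7.6]
grip_width: 0.0336
grasp_force: 61.5
```

```bash
python3 -c "
from h import *
go(.5374,-.0494,.05,2.35)"
```

```text
t 9.72 tcp [ 0.5084 -0.1386  0.0491] F [ 0.2 -0.  -7.6] w 0.0336 gf 61.5 ydir 0.59 -> d [88.9 29.9 -0.9] yaw -1.76
```

carry_out(deltas=[{"dx": 15,"dy": 5,"dz": 0,"yaw": -1},{"dx": 35,"dy": 12,"dz": 0,"yaw": -1.8},{"dx": 57,"dy": 20,"dz": 0,"yaw": -1.8},{"dx": 77,"dy": 27,"dz": 0,"yaw": -1.8},{"dx": 89,"dy": 30,"dz": 0,"yaw": -1.8},{"dx": 89,"dy": 30,"dz": 10,"yaw": -1.8},{"dx": 89,"dy": 30,"dz": 22,"yaw": -1.8},{"dx": 89,"dy": 30,"dz": 30,"yaw": -1.8},{"dx": 89,"dy": 30,"dz": 35,"yaw": -1.8},{"dx": 89,"dy": 30,"dz": 37,"yaw": -1.8}])

```text
time: 10.55
tcp_pos: [0.5368, -0.0517, 0.0109]
orientation: [[-0.039, 0.999, -0.003], [0.999, 0.039, -0.0], [0.0, -0.003, -1.0]]
wrist_force: [-0.1, 0.3, -6.3]
grip_width: 0.0333
grasp_force: 61.3
```

```bash
python3 -c "
from h import *
go(.5374,-.0494,.0075,2.35)"
```

```text
t 10.55 tcp [ 0.5368 -0.0517  0.0109] F [-0.1  0.3 -6.3] w 0.0333 gf 61.3 ydir 2.21 -> d [2.3 0.7 3.4] yaw -0.14
```

carry_out(deltas=[{"dx": 1,"dy": 0,"dz": 1,"yaw": 0},{"dx": 1,"dy": 0,"dz": 2.5,"yaw": 0},{"dx": 1,"dy": 0,"dz": 3.5,"yaw": 0},{"dx": 1,"dy": 0,"dz": 4,"yaw": 0},{"dx": 1,"dy": 0,"dz": 4,"yaw": 0},{"dx": 1,"dy": 0,"dz": 4,"yaw": 0}])

```text
time: 11.05
tcp_pos: [0.5382, -0.0502, 0.0086]
orientation: [[-0.039, 0.999, 0.0], [0.999, 0.039, -0.0], [-0.0, 0.0, -1.0]]
wrist_force: [-0.4, 0.5, -6.9]
grip_width: 0.0337
grasp_force: 61.4
```

carry_out(deltas=[{"dx": 0,"dy": 0,"dz": 0,"yaw": 0},{"dx": 0,"dy": 0,"dz": 0,"yaw": 0},{"dx": 0,"dy": 0,"dz": 0,"yaw": 0},{"dx": 0,"dy": 0,"dz": 0,"yaw": 0},{"dx": 0,"dy": 0,"dz": 0,"yaw": 0},{"dx": 0,"dy": 0,"dz": 0,"yaw": 0}], fingers=46)

```text
time: 11.55
tcp_pos: [0.5383, -0.0502, 0.0086]
orientation: [[-0.039, 0.999, 0.001], [0.999, 0.039, -0.0], [-0.0, 0.001, -1.0]]
wrist_force: [0.2, -0.2, 0.1]
grip_width: 0.0458
grasp_force: 0.0
```

carry_out(deltas=[{"dx": 0,"dy": 0,"dz": -10,"yaw": 0},{"dx": 0,"dy": 0,"dz": -35,"yaw": 0},{"dx": 0,"dy": -5,"dz": -65,"yaw": 0},{"dx": 0,"dy": -25,"dz": -80,"yaw": -6},{"dx": 0,"dy": -50,"dz": -80,"yaw": -13},{"dx": 0,"dy": -60,"dz": -80,"yaw": -20},{"dx": 0,"dy": -60,"dz": -80,"yaw": -27},{"dx": 0,"dy": -60,"dz": -80,"yaw": -34},{"dx": 0,"dy": -60,"dz": -80,"yaw": -41},{"dx": 0,"dy": -60,"dz": -80,"yaw": -48}])

```text
time: 12.38
tcp_pos: [0.4781, -0.0526, 0.0893]
orientation: [[-0.773, 0.635, 0.001], [0.635, 0.773, -0.0], [-0.001, 0.001, -1.0]]
wrist_force: [-0.1, -0.3, 0.6]
grip_width: 0.0462
grasp_force: 0.0
```

carry_out(deltas=[{"dx": 0,"dy": 0,"dz": 0,"yaw": -7},{"dx": 0,"dy": 0,"dz": 0,"yaw": -14},{"dx": 0,"dy": 0,"dz": 0,"yaw": -21},{"dx": 0,"dy": 0,"dz": 0,"yaw": -28},{"dx": 0,"dy": 0,"dz": 0,"yaw": -35},{"dx": 0,"dy": 0,"dz": 0,"yaw": -42},{"dx": 0,"dy": 0,"dz": 0,"yaw": -42},{"dx": 0,"dy": 0,"dz": 0,"yaw": -42}])

```text
time: 13.05
tcp_pos: [0.4782, -0.0526, 0.0889]
orientation: [[-0.999, -0.036, 0.001], [-0.036, 0.999, -0.0], [-0.001, -0.0, -1.0]]
wrist_force: [-0.9, 0.7, -0.3]
grip_width: 0.0459
grasp_force: 0.0
```

Run:
```python
from wr import *
c=cam("wrist"); cv2.imwrite("pics/w4.png",c["pixels"]); go(.485,-.0515,.007,92.35)
print([proj(c,(.5383-b*.0175*.999-a*.05*.041,-.0502+a*.05-b*.041*.0175,.028)).round(0).tolist() for a,b in((1,1),(1,-1),(-1,-1),(-1,1))])
```

```text
t 13.1 tcp [ 0.4782 -0.0526  0.0888] F [ 0.1 -0.   0.2] w 0.046 gf 0.0 ydir 92.07 -> d [-6.8  0.8 81.8] yaw -0.28
[[317.0, 259.0], [314.0, 294.0], [201.0, 295.0], [198.0, 260.0]]
```

View pics/w4.png

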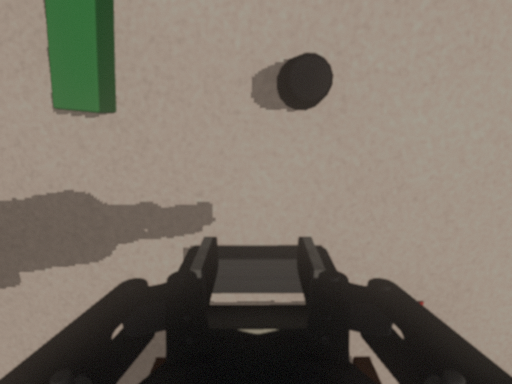

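The wrist view shows the block (rows 262–292) between the finger tips, parallel to the bar (rows 305–328) with a clear gap. Lowering behind the block and pushing it.

carry_out(deltas=[{"dx": 0,"dy": 1,"dz": 20,"yaw": -0.3},{"dx": 0,"dy": 1,"dz": 45,"yaw": -0.3},{"dx": 0,"dy": 1,"dz": 65,"yaw": -0.3},{"dx": 0,"dy": 1,"dz": 75,"yaw": -0.3},{"dx": 0,"dy": 1,"dz": 80,"yaw": -0.3},{"dx": 0,"dy": 1,"dz": 81,"yaw": -0.3},{"dx": -10,"dy": 1,"dz": 81,"yaw": -0.3},{"dx": -18,"dy": 1,"dz": 81,"yaw": -0.3},{"dx": -24,"dy": 1,"dz": 81,"yaw": -0.3},{"dx": -26,"dy": 1,"dz": 81,"yaw": -0.3}])

```text
time: 13.93
tcp_pos: [0.5064, -0.0506, 0.0083]
orientation: [[-0.999, -0.045, 0.003], [-0.045, 0.999, -0.0], [-0.003, -0.0, -1.0]]
wrist_force: [0.7, -0.7, 0.3]
grip_width: 0.046
grasp_force: 0.0
```

carry_out(deltas=[{"dx": -2,"dy": 0,"dz": 0,"yaw": 0},{"dx": -4,"dy": 0,"dz": 0,"yaw": 0},{"dx": -6,"dy": 0,"dz": 0,"yaw": 0},{"dx": -8,"dy": 0,"dz": 0,"yaw": 0},{"dx": -10,"dy": 0,"dz": 0,"yaw": 0},{"dx": -12,"dy": 0,"dz": 0,"yaw": 0},{"dx": -14,"dy": 0,"dz": 0,"yaw": 0},{"dx": -16,"dy": 0,"dz": 0,"yaw": 0},{"dx": -18,"dy": 0,"dz": 0,"yaw": 0},{"dx": -18,"dy": 0,"dz": 0,"yaw": 0}])

```text
time: 14.77
tcp_pos: [0.5192, -0.0498, 0.0069]
orientation: [[-0.999, -0.044, -0.005], [-0.044, 0.999, -0.0], [0.005, -0.0, -1.0]]
wrist_force: [-8.0, -0.9, 7.7]
grip_width: 0.0461
grasp_force: 4.3
```

```bash
cat > gap.py <<'E'
from wr import *
c=cam("wrist"); go(.536,-.049,.007,92.35); p,d=wline(c); n=np.array([d[1],-d[0]]); print(p,d)
v=c["pixels"].max(2); cv2.imwrite("pics/gap.png",c["pixels"])
for u in (230,255,285): print(u,v[225:345,u].tolist())
t=get_obs()["tcp_pos"]; y=t[1]
for nm,(x,z) in {"blk back top":(t[0]+.011,.028),"blk front top":(t[0]+.046,.028),"line":(p[0],0)}.items(): print(nm,proj(c,(x,y,z)).round(1))
E
python3 gap.py
```

```text
t 14.82 tcp [ 0.5193 -0.0498  0.007 ] F [-8.9 -0.8  5.5] w 0.0459 gf 4.2 ydir 92.54 -> d [-16.8   0.1  -0.1] yaw 0.19
[0.59132373 0.01868   ] [-0.03831017  0.9992659 ]
230 [151, 152, 152, 152, 153, 153, 151, 152, 152, 153, 149, 135, 114, 104, 105, 107, 105, 106, 104, 104, 104, 103, 101, 102, 101, 102, 100, 102, 100, 99, 99, 99, 101, 102, 101, 85, 61, 41, 39, 38, 41, 36, 38, 38, 37, 36, 35, 34, 36, 33, 32, 36, 34, 33, 31, 31, 30, 34, 33, 35, 32, 36, 38, 40, 36, 40, 38, 34, 36, 34, 37, 38, 38, 38, 39, 36, 37, 35, 41, 37, 35, 46, 52, 58, 56, 57, 56, 55, 57, 54, 56, 55, 58, 56, 56, 58, 59, 57, 57, 57, 57, 56, 53, 43, 31, 16, 19, 11, 14, 15, 20, 17, 9, 12, 15, 16, 14, 7, 21, 13]
255 [153, 153, 154, 153, 154, 153, 150, 135, 115, 105, 104, 104, 102, 101, 101, 101, 102, 102, 100, 102, 103, 104, 103, 103, 99, 100, 99, 98, 97, 98, 101, 101, 102, 101, 98, 83, 62, 44, 41, 38, 39, 41, 38, 36, 36, 36, 33, 33, 35, 37, 33, 34, 32, 30, 28, 33, 35, 32, 36, 34, 33, 39, 38, 37, 36, 38, 39, 40, 40, 36, 38, 41, 36, 38, 34, 36, 35, 37, 47, 48, 52, 56, 57, 58, 58, 60, 58, 54, 54, 56, 54, 57, 56, 59, 58, 59, 55, 56, 58, 59, 58, 60, 57, 57, 55, 55, 55, 54, 37, 23, 16, 18, 18, 12, 10, 15, 14, 16, 17, 20]
285 [153, 154, 149, 138, 117, 109, 106, 107, 107, 109, 106, 105, 106, 105, 103, 104, 104, 101, 103, 104, 104, 104, 104, 101, 101, 100, 101, 102, 103, 104, 105, 103, 104, 103, 99, 84, 67, 44, 40, 40, 39, 36, 40, 38, 34, 39, 37, 35, 37, 39, 37, 37, 37, 33, 34, 35, 30, 36, 35, 37, 35, 36, 41, 39, 38, 36, 39, 36, 34, 36, 41, 37, 37, 45, 53, 58, 54, 58, 58, 56, 56, 57, 57, 56, 58, 58, 56, 54, 53, 54, 56, 57, 54, 56, 55, 57, 58, 59, 59, 55, 55, 58, 55, 42, 35, 20, 16, 14, 20, 17, 13, 16, 14, 18, 16, 17, 21, 16, 16, 17]
blk back top [256.1 287.1]
blk front top [253.4 339.9]
line [252.5 337.7]
```

View pics/gap.png

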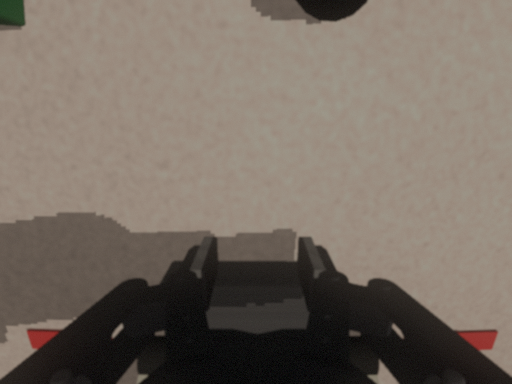

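The wrist view shows the block square between the fingertips, with its back bottom edge at row 260 and the slanted band being only a shadow. Continuing the push to about 1–2 mm short of the bar.

carry_out(deltas=[{"dx": -2,"dy": 0,"dz": 0,"yaw": 0},{"dx": -4,"dy": 0,"dz": 0,"yaw": 0},{"dx": -6,"dy": 0,"dz": 0,"yaw": 0},{"dx": -8,"dy": 0,"dz": 0,"yaw": 0},{"dx": -10,"dy": 0,"dz": 0,"yaw": 0},{"dx": -11,"dy": 0,"dz": 0,"yaw": 0},{"dx": -12,"dy": 0,"dz": 0,"yaw": 0},{"dx": -12,"dy": 0,"dz": 0,"yaw": 0}])

```text
time: 15.48
tcp_pos: [0.5309, -0.0493, 0.0069]
orientation: [[-0.999, -0.044, -0.006], [-0.044, 0.999, -0.0], [0.006, -0.0, -1.0]]
wrist_force: [-9.9, 0.3, 6.8]
grip_width: 0.0462
grasp_force: 4.7
```

```bash
cat > g2.py <<'E'
from wr import *
c=cam("wrist"); go(.536,-.049,.007,92.35); p,d=wline(c); n=np.array([d[1],-d[0]]); t=get_obs()["tcp_pos"]
v=c["pixels"].max(2).astype(int); a=v[:,225:285].mean(1)
print("tcp to line",((p-t[:2])@n).round(4),"want .0525 at contact"); print(a[245:384].round(0).astype(int).tolist())
for nm,z in (("bottom",0),):
    k=next(k for k in range(240,300) if a[k]<70); q=onz(c,255,k-.5,0); print("block back bottom edge",q,"to line",((p-q[:2])@n).round(4),"want ~.047")
E
python3 g2.py
```

```text
t 15.53 tcp [ 0.5309 -0.0493  0.0069] F [-8.9  0.3  5.7] w 0.0461 gf 4.7 ydir 92.54 -> d [-5.1  0.  -0.1] yaw 0.19
tcp to line 0.0653 want .0525 at contact
[103, 102, 102, 102, 102, 102, 102, 102, 102, 101, 101, 101, 101, 100, 97, 84, 62, 45, 40, 39, 39, 39, 38, 38, 37, 37, 36, 36, 35, 35, 35, 34, 34, 33, 33, 33, 32, 33, 32, 33, 34, 36, 37, 38, 38, 39, 38, 38, 37, 37, 36, 37, 38, 37, 38, 37, 37, 38, 42, 45, 47, 51, 56, 58, 58, 58, 57, 56, 55, 55, 56, 56, 56, 56, 57, 58, 58, 58, 57, 57, 57, 57, 56, 53, 48, 40, 34, 26, 21, 17, 15, 15, 15, 13, 14, 14, 15, 15, 15, 15, 15, 15, 14, 15, 14, 15, 15, 14, 13, 14, 14, 14, 14, 14, 14, 14, 13, 13, 14, 13, 14, 13, 14, 12, 13, 13, 12, 13, 13, 13, 12, 12, 12, 13, 12, 13, 12, 12, 13]
block back bottom edge [ 0.54251472 -0.05010406  0.        ] to line 0.0537 want ~.047
```

carry_out(deltas=[{"dx": -1,"dy": 0,"dz": 0,"yaw": 0},{"dx": -2,"dy": 0,"dz": 0,"yaw": 0},{"dx": -3,"dy": 0,"dz": 0,"yaw": 0},{"dx": -4,"dy": 0,"dz": 0,"yaw": 0},{"dx": -5,"dy": 0,"dz": 0,"yaw": 0},{"dx": -5.5,"dy": 0,"dz": 0,"yaw": 0},{"dx": -5.5,"dy": 0,"dz": 0,"yaw": 0}])

```text
time: 16.12
tcp_pos: [0.5363, -0.049, 0.007]
orientation: [[-0.999, -0.044, -0.006], [-0.044, 0.999, -0.0], [0.006, -0.0, -1.0]]
wrist_force: [-10.4, -0.5, 6.5]
grip_width: 0.0462
grasp_force: 4.8
```

```bash
python3 g2.py | grep -v '^\['
```

```text
t 16.17 tcp [ 0.5363 -0.049   0.0069] F [-9.5 -0.4  7. ] w 0.046 gf 4.8 ydir 92.53 -> d [ 0.3  0.  -0.1] yaw 0.18
tcp to line 0.0601 want .0525 at contact
block back bottom edge [ 0.54795292 -0.04986129  0.        ] to line 0.0485 want ~.047
```

carry_out(deltas=[{"dx": -0.5,"dy": 0,"dz": 0,"yaw": 0},{"dx": -1,"dy": 0,"dz": 0,"yaw": 0},{"dx": -1.3,"dy": 0,"dz": 0,"yaw": 0},{"dx": -1.3,"dy": 0,"dz": 0,"yaw": 0}])

```text
time: 16.5
tcp_pos: [0.5371, -0.049, 0.0069]
orientation: [[-0.999, -0.044, -0.006], [-0.044, 0.999, -0.0], [0.006, -0.0, -1.0]]
wrist_force: [-11.1, -0.9, 8.6]
grip_width: 0.0462
grasp_force: 5.7
```

carry_out(deltas=[{"dx": 4,"dy": 0,"dz": 0,"yaw": 0},{"dx": 12,"dy": 0,"dz": 0,"yaw": 0},{"dx": 25,"dy": 0,"dz": 0,"yaw": 0},{"dx": 45,"dy": 0,"dz": -10,"yaw": 0},{"dx": 65,"dy": 0,"dz": -45,"yaw": 0},{"dx": 90,"dy": 0,"dz": -80,"yaw": 0},{"dx": 125,"dy": 0,"dz": -110,"yaw": 0},{"dx": 160,"dy": 0,"dz": -140,"yaw": 0},{"dx": 180,"dy": 30,"dz": -160,"yaw": 0},{"dx": 180,"dy": 60,"dz": -180,"yaw": 0}])

```text
time: 17.33
tcp_pos: [0.3546, 0.0016, 0.1884]
orientation: [[-0.999, -0.039, 0.0], [-0.039, 0.999, -0.001], [-0.0, -0.001, -1.0]]
wrist_force: [1.3, 0.6, -0.1]
grip_width: 0.046
grasp_force: 0.0
```

carry_out(deltas=[{"dx": 0,"dy": 40,"dz": 0,"yaw": 0},{"dx": 0,"dy": 80,"dz": 0,"yaw": 0},{"dx": 0,"dy": 120,"dz": 0,"yaw": 0},{"dx": 0,"dy": 160,"dz": 0,"yaw": 0},{"dx": 0,"dy": 200,"dz": 0,"yaw": 0},{"dx": 0,"dy": 220,"dz": 0,"yaw": 0},{"dx": 0,"dy": 220,"dz": 0,"yaw": 0},{"dx": 0,"dy": 220,"dz": 0,"yaw": 0}])

```text
time: 18.0
tcp_pos: [0.348, 0.2232, 0.1869]
orientation: [[-0.999, -0.047, -0.0], [-0.047, 0.999, -0.0], [0.0, -0.0, -1.0]]
wrist_force: [-0.6, -0.5, 0.4]
grip_width: 0.0458
grasp_force: 0.0
```

Run:
```python
from m import *; import pickle
c=cam("top"); go(.3,.2,.2,92); L=measure(c)["line"]; n=np.array([L[1][1],-L[1][0]]); print(L)
im=c["pixels"].astype(int); v=im.max(2).astype(float)
c0=pickle.load(open("c0.pkl","rb"))["top"]["pixels"].astype(int)
for u in (240,246,252,258,264,270,276,282,288,294,300): print(u,v[160:192,u].astype(int).tolist())
X,Y=np.meshgrid(np.arange(512),np.arange(384))
m=(v<110)&(X>235)&(X<305)&(Y>160)&(Y<192)
rect,p=box(c,m,.02); print("bar+block",rect)
d=(abs(im-c0).max(2)>60)
for s,ce,_ in comps(d,25): print(s.tolist(),ce.round())
```

```text
t 18.05 tcp [0.3481 0.2224 0.1869] F [0.4 0.1 0.4] w 0.0462 gf 0.0 ydir 92.62 -> d [ 49.  -20.1 -13.1] yaw 0.62
(array([ 0.59474622, -0.04029409]), array([-0.04190167,  0.9991217 ], dtype=float32), np.float64(0.331341691850242))
240 [218, 218, 219, 219, 219, 219, 220, 219, 219, 219, 218, 218, 219, 221, 220, 220, 221, 221, 220, 219, 220, 221, 221, 221, 222, 220, 222, 219, 220, 220, 220, 220]
246 [181, 182, 182, 184, 184, 174, 145, 102, 62, 46, 42, 64, 125, 190, 216, 220, 220, 219, 219, 222, 220, 222, 220, 220, 221, 221, 220, 221, 220, 220, 219, 219]
252 [184, 184, 183, 182, 184, 167, 134, 88, 55, 47, 43, 60, 107, 154, 175, 179, 185, 187, 188, 188, 190, 189, 189, 194, 205, 215, 217, 221, 221, 220, 220, 221]
258 [183, 186, 183, 183, 183, 164, 128, 78, 53, 48, 47, 56, 76, 85, 90, 90, 91, 86, 86, 90, 87, 90, 89, 93, 130, 187, 214, 220, 221, 221, 221, 221]
264 [180, 184, 184, 185, 181, 163, 121, 71, 49, 47, 45, 61, 78, 89, 90, 89, 88, 91, 91, 89, 90, 88, 86, 85, 133, 189, 217, 220, 221, 220, 218, 221]
270 [179, 184, 187, 185, 181, 162, 117, 70, 50, 41, 46, 62, 81, 86, 89, 88, 88, 87, 87, 8
[... 956 characters left out ...]
2, 120, 54, 25, 186] [269. 128.]
[327, 126, 10, 5, 34] [331. 127.]
[243, 147, 78, 45, 607] [283. 180.]
[254, 151, 12, 8, 27] [259. 155.]
[267, 151, 16, 8, 40] [275. 156.]
[242, 165, 55, 19, 774] [271. 174.]
[341, 200, 20, 7, 59] [351. 203.]
[214, 209, 187, 65, 4246] [320. 237.]
[363, 210, 13, 10, 76] [370. 214.]
[0, 231, 173, 100, 5382] [ 89. 266.]
[129, 256, 280, 117, 9377] [284. 300.]
[0, 275, 22, 10, 88] [  8. 279.]
[0, 289, 59, 70, 1740] [ 29. 322.]
[97, 290, 30, 13, 143] [110. 297.]
[275, 337, 25, 13, 143] [284. 342.]
[7, 348, 28, 22, 226] [ 24. 357.]
[120, 356, 23, 28, 344] [129. 373.]
[242, 365, 12, 4, 28] [246. 367.]
[241, 371, 10, 8, 25] [245. 374.]
[0, 373, 27, 11, 168] [ 14. 380.]
```

Run:
```python
from m import *
c=cam("top"); L=measure(c)["line"]; n=np.array([L[1][1],-L[1][0]]); v=c["pixels"].max(2).astype(float)
def edge(u,k,th):
    col=v[:,u]
    while col[k]<th:k+=1
    return k-1+(th-col[k-1])/(col[k]-col[k-1])
for u in (246,247,248): 
    p=onz(c,u,edge(u,170,130),.0106)[:2]; print("bar L",u,1000*((L[0]-p)@n-.0119))
for u in (292,293): 
    p=onz(c,u,edge(u,168,130),.0106)[:2]; print("bar R",u,1000*((L[0]-p)@n-.0119))
for u in (256,264,272,280,285):
    p=onz(c,u,edge(u,178,150),0)[:2]; print("block back to line (47 = touching)",u,1000*((L[0]-p)@n))
```

```text
bar L 246 -1.1579435375306293
bar L 247 -1.2814791479582883
bar L 248 -1.0957229563511965
bar R 292 3.018029086553407
bar R 293 1.7841806477567403
block back to line (47 = touching) 256 46.395260521601045
block back to line (47 = touching) 264 46.279476899064974
block back to line (47 = touching) 272 46.42220808918815
block back to line (47 = touching) 280 46.096790056380165
block back to line (47 = touching) 285 46.274042422531096
```

The bar is within about 1–2 mm of the line and the block is square and touching it. Handing in.

```bash
python3 -c "
from workcell import *
print(finish_job())"
```

```text
the job is handed in; nothing more can be done
None
```

I handed the job in at about 18 s: the last top view put the foot bar within about 3 mm of the red line, with the block flat, square and touching the middle of the bar; the panel was never deliberately touched, no bystander was seen to move, and the hand-in returned no verdict.

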